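# Wedge the ice-ball press shut

## Robot

A 6-joint arm with a two-finger parallel gripper is mounted at the origin on the work surface. World frame = base frame: x ahead of the robot, y to its left, z up, the work surface at z = 0. Lengths are in m, angles in rad, forces in N, time in s.
With the tool pointing down it reaches from about 0.3 to 0.85 m from the base axis. Payload 5.4 kg.
Tool frame: the origin (TCP) lies on the front face of the gripper's body, between the roots of the fingers; the fingertips stand 73 mm ahead of it and the grasp point (between the pads) lies 54 mm ahead of it; z points along the fingers, y is the direction in which the jaws open and shut (so a half turn about z gives the same grasp; the last joint's range is limited). The gripper opens to 85 mm and grips with 20 to 120 N. Pads are 22 mm wide; open, the fingers measure 114 mm over their backs; the gripper's body (76 mm by 85 mm) begins 54 mm behind the grasp point. The pads swing forward as they close: fully open they stand 13 mm farther back than shut.
Start: joints at [-1.36, 0.158, 1.597, -0, 1.386, -0.21], TCP at [0.235, -0.525, 0.304] pointing down, gripper open.
Joint ranges: [-2.91, 2.91], [-0.94, 2.29], [0.18, 2.7], [-1.29, 4.43], [0.17, 2.64], [-3, 3]. Speed limits (rad/s): [2.57, 2.57, 3.14, 3.14, 3.14, 3.14].

## Interface

Orientations are given as a rotation vector (axis times angle).
In Python, from plant import monitor, grab_frame, camera_info, finish_job gives the robot as it stands.
- The arm moves only by the tool apply_moves, never from a script. Its argument "motion" is a list that holds one entry, the list of rows, each a list of 5 numbers: the closure, from 0 (fully open) to 1 (shut), then the shift along the tool's x, y, z in mm, then the turn about the tool's z in rad. A call has 1 to 10 rows; each row is the pose to reach, as a shift and turn from the pose commanded when the call began, along the tool's axes at that moment; what a row does not reach only later rows make up. A row lasts 1/10 s, in which the tool goes at most 50 mm and 8.59 degrees, less where a joint would pass 70% of its speed; a pose out of reach is approached as far as the arm can. A call with a gripper value outside its range is refused whole. The fingers move at their own pace and stop on an object; "grip_force" is the grip in N (left out, the last holds). Time passes only in rows, so rows that repeat a pose let the fingers close. It gives the time, the measured TCP pose, the force and the opening at its end, in the units of the state.
- monitor.state(): the state, without advancing time (a new reading comes with each control period).
- grab_frame(name): name is "scene" or "top" or "wrist"; returns (picture, depth): 384x512x3 uint8, red, green, blue; 384x512 float32, m along the optical axis (not along the pixel's ray), 0 where there is no reading.
- camera_info(name): a dict with "camera_matrix" (3x3 intrinsics, pixels), "k1" (the pictures are not rectified: a ray, as slopes to the right and down, at radius r is drawn at 1 + k1 r^2 times it, then the intrinsics apply), "T" (4x4, takes a point from camera to world coordinates). Camera axes: x right, y down, z forward; pixel columns grow to the right and rows downward; lengths in m; the calibration is good to about 2 mm. A picture is of the moment at which its call begins: read the wrist's pose just before it. camera_info takes no time and is no camera call; for the wrist camera it gives the pose at the moment of the call.
- finish_job(): hands the job in, once; it reports no verdict.
The state is a dict: "t": time; "joint_pos": joint angles; "qd": joint speeds; "effort": joint torques, N m; "tcp_pos": TCP position; "orientation": TCP orientation; "wrist_force": force on the tool from outside, world axes, zero at the start; "moment": the same for the moment, N m; "grip_width": opening from 0.0 (shut) to 1.0 (fully open).
Only numpy, scipy, OpenCV 4.12 (cv2) and the standard library are available. Lean on these libraries where they do the work, as an engineer would, in place of code of your own. Each camera call takes 0.05 s, during which the arm holds its last target.

## Task

Lock the ice-ball mould in its wooden press: lift the thick, square-headed wedge out of its rest, stand it point down in the press's slot and let go of it, then tap its head down until it stops moving, its head sitting fully down on the press, and leave it there. Leave the slim wedge in its rest.

Things in the scene. Friction and masses are not known exactly. Their poses are not given: they have to be found in the camera images.
- wedge: Thick beech wedge, point down in an open oak rest. Square head 42 (x) x 40 (y) x 34 mm high; blade 34 wide (y), 70 long, tapering evenly from 30 thick (x) under the head to 6 at the tip; 90 g. Origin: centre of the head's underside, at the start 90 mm above the table; z up. Two cheeks, 40 wide, carry the head on its -x and +x sides, open along y. Lift straight up 80 mm to clear.
- slot (a point): Slot of the fixed oak press: where the wedge's origin lies when home, 90 mm above the table, level with the tops of post and jaw that the head then sits on. z up; x across the slot (as wedge x) from fixed post past jaw to grey mould; y along it, 56 mm long, open ends. Press reaches 50 mm to -x, 122 to +x, no higher. Before driving, the mouth is 23 mm wide, its centre 3.5 mm to -x of the point.
- jaw (a joint): Travel (m) of the press's oak sliding jaw along slot +x: 0 with the slot empty, 0.007 with the wedge home. Put in loosely, the wedge stands by itself, head 16 to 20 mm proud of the press; driving it down from there pushes the jaw back against a spring, takes a push growing to about 5 to 13 N, and it stays where left; then the head meets post and jaw and stops hard.
- slim_wedge: Slim beech wedge, not to be used, in its own rest; the two rests may be swapped. Head 24 mm (x) x 40 (y) x 34 high; blade 14 thick at the top, 70 long. Origin: centre of the head's underside, 90 mm above the table; z up.
Mind the look-alikes: they are no part of the job. What is shaped like the wedge but purple or turquoise is not meant. Leave any turquoise or yellow look-alike of the part that bears slot alone.

How it is judged:
By the outcome, as a careful person would: the job done as asked, in the order asked, and still so for the second after the job is handed in, with the robot touching nothing.
It also fails if it takes over 51 s, if anything falls off the work surface, if the arm or the gripper's body presses on something with over 40 N, if the wrist force passes 120 N, or if a joint passes its speed limit or range.

## Working session

There is one attempt and no reset: what is moved stays moved. The work goes in short steps, Python scripts to look and compute and a tool call to move; the robot and the scene stay as the last step left them, time stands still between calls to the robot, and variables do not carry over. Pictures are saved under pics/ and viewed, and the job is handed in when it is done.

Besides the shell and the picture viewer there is one more tool, called after "Emit:" as a command line: name --argument value ..., lists and objects as JSON in quotes. apply_moves: Moves the arm, as the interface text tells. Its arguments: {"type":"object","properties":{"motion":{"type":"array","items":{"type":"array","items":{"type":"array","items":{"type":"number"}}}},"grip_force":{"type":"number"}},"required":["motion"]}

```bash
mkdir -p pics; ls; python3 - <<'E'
from plant import monitor, grab_frame, camera_info
import cv2,numpy as np
print(monitor.state())
for n in ("scene","top","wrist"):
    c=camera_info(n); p,d=grab_frame(n)
    np.savez(f"pics/{n}0.npz",p=p,d=d,K=c["camera_matrix"],k1=c["k1"],T=c["T"])
    cv2.imwrite(f"pics/{n}0.png",p[:,:,::-1]); print(n,c)
E
```

```text
pics
{'t': 0.0, 'joint_pos': array([-1.36010878e+00,  1.59080862e-01,  1.59822746e+00,  2.90233226e-05,
        1.38623134e+00, -2.10102685e-01]), 'qd': array([ 0.00130849, -0.00022661, -0.00153634, -0.0001396 ,  0.00071329,
        0.0004193 ]), 'effort': array([-8.41030669e-04, -3.96001840e+01, -3.31437171e+01, -6.19138336e-04,
        8.34656908e-03,  8.43367786e-06]), 'tcp_pos': array([ 0.2347623 , -0.52437835,  0.3029013 ]), 'orientation': array([-3.07041341e+00, -6.55695214e-01, -4.38857226e-05]), 'wrist_force': array([ 0.30694598, -0.07796192, -0.07594726]), 'moment': array([-0.01330827, -0.00059807, -0.00072951]), 'grip_width': 1.0038647178913092}
scene {'camera_matrix': array([[398.83841178,   0.        , 258.07169681],
       [  0.        , 398.83841178, 188.40192726],
       [  0.        ,   0.        ,   1.        ]]), 'k1': -0.09673612514816537, 'T': array([[-0.19114562,  0.59398387, -0.78143875,  1.22994664],
       [ 0.98150743,  0.12403464, -0.1458032 ,  0.10438616],
       [ 0.01032073, -0.79485758, -0.60670825,  0.67359523],
       [ 0.        ,  0.        ,  0.    
[... 234 characters left out ...]
ay([[ 0.01078626, -0.99157989,  0.12904644,  0.35058015],
       [-0.99990749, -0.01176524, -0.00682633, -0.02031358],
       [ 0.00828711, -0.12896088, -0.99161505,  1.01751862],
       [ 0.        ,  0.        ,  0.        ,  1.        ]])}
wrist {'camera_matrix': array([[336.16794027,   0.        , 255.92154983],
       [  0.        , 336.16794027, 185.97787621],
       [  0.        ,   0.        ,   1.        ]]), 'k1': -0.05874475988604319, 'T': array([[ 0.40895758, -0.87527842, -0.25814993,  0.29933647],
       [-0.91255113, -0.39288286, -0.11354954, -0.49538641],
       [-0.00203522,  0.28201195, -0.95940873,  0.37435313],
       [ 0.        ,  0.        ,  0.        ,  1.        ]])}
```

View pics/top0.png

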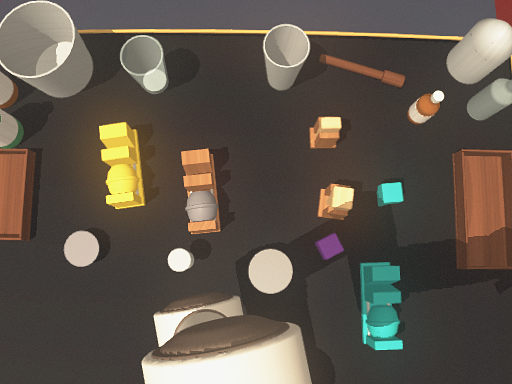

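View pics/scene0.png

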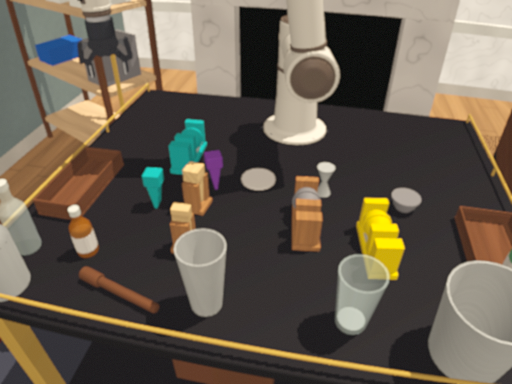

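View pics/wrist0.png

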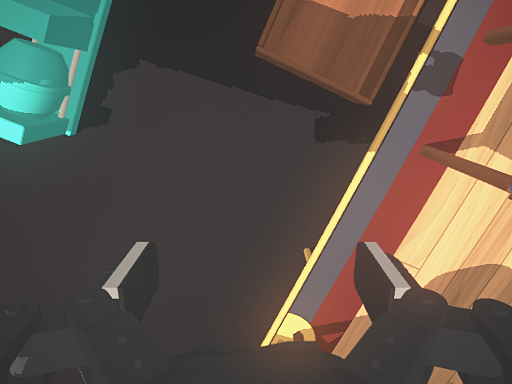

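```bash
python3 - <<'E'
import cv2,numpy as np
t=cv2.imread("pics/top0.png");s=cv2.imread("pics/scene0.png")
a=cv2.resize(t[105:230,295:420],(400,400),interpolation=cv2.INTER_CUBIC)
b=cv2.resize(s[150:260,160:270],(400,400),interpolation=cv2.INTER_CUBIC)
cv2.imwrite("pics/crop0.png",np.hstack([a,b]))
a=cv2.resize(t[135:245,165:245],(436,600),interpolation=cv2.INTER_CUBIC)
b=cv2.resize(s[165:260,280:335],(347,600),interpolation=cv2.INTER_CUBIC)
cv2.imwrite("pics/crop1.png",np.hstack([a,b]))
E
```

```text
(no output)
```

View pics/crop0.png

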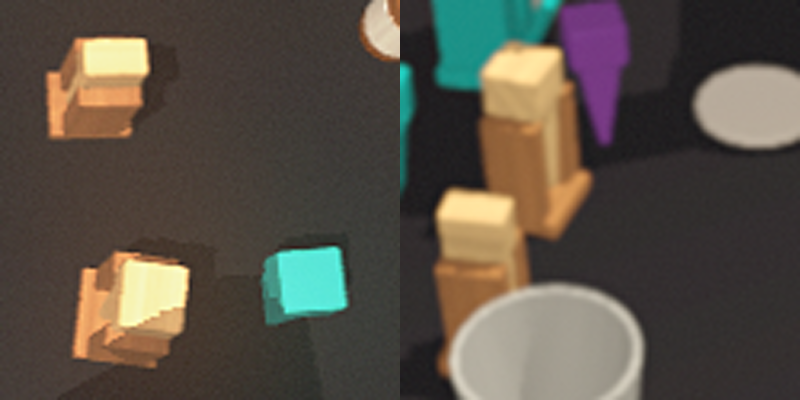

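View pics/crop1.png

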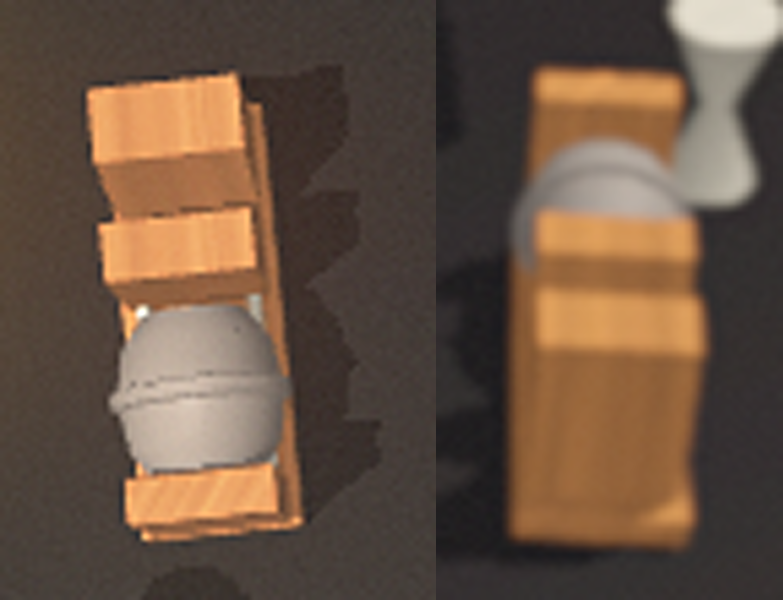

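```bash
cat > h.py <<'E'
import numpy as np,cv2
from scipy.spatial.transform import Rotation as R
def ray(uv,K,k1,T):
    uv=np.atleast_2d(np.float64(uv)); 
    n=cv2.undistortPoints(uv[:,None],K,np.array([k1,0,0,0.]))[:,0]
    d=np.c_[n,np.ones(len(n))]@T[:3,:3].T
    return T[:3,3],d
def onplane(uv,K,k1,T,z):
    o,d=ray(uv,K,k1,T); s=(z-o[2])/d[:,2]; return o+d*s[:,None]
def proj(P,K,k1,T):
    P=(np.atleast_2d(P)-T[:3,3])@T[:3,:3]
    return cv2.projectPoints(P,np.zeros(3),np.zeros(3),K,np.array([k1,0,0,0.]))[0][:,0]
def two(uv1,c1,uv2,c2):
    o1,d1=ray(uv1,*c1);o2,d2=ray(uv2,*c2);d1=d1[0];d2=d2[0]
    s=np.linalg.lstsq(np.c_[d1,-d2],o2-o1,rcond=None)[0]
    a=o1+d1*s[0];b=o2+d2*s[1];return (a+b)/2,np.linalg.norm(a-b)
def grab(n,tag):
    from plant import monitor,grab_frame,camera_info
    c=camera_info(n);p,d=grab_frame(n)
    np.savez(f"pics/{tag}.npz",p=p,d=d,K=c["camera_matrix"],k1=c["k1"],T=c["T"])
    cv2.imwrite(f"pics/{tag}.png",p[:,:,::-1])
    return p,d,(c["camera_matrix"],c["k1"],c["T"])
def load(tag):
    z=np.load(f"pics/{tag}.npz");return z["p"],z["d"],(z["K"],float(z["k1"]),z["T"])
def totool(dxyz,st):
    return R.from_rotvec(st["orientation"]).inv().apply(dxyz)*1000
E
python3 - <<'E'
from h import *
p,d,c=load("top0")
for nm,uv in (("thick",(343,198)),("slim",(331,124)),("slot mid",(201,171))):
    print(nm,onplane(uv,*c,.124 if nm!="slot mid" else .09),d[uv[1],uv[0]])
    q=onplane(uv,*c,0.05)[0]
# depth cloud by height
v,u=np.mgrid[0:384,0:512]
uv=np.c_[u.ravel(),v.ravel()]
o,dd=ray(uv,*c); P=(o+dd*d.ravel()[:,None]).reshape(384,512,3)
for uv in((343,198),(331,124),(199,155),(199,182)): print(uv,P[uv[1],uv[0]])
hsv=cv2.cvtColor(p,cv2.COLOR_RGB2HSV)
for uv in((343,198),(331,124),(199,155),(199,182)): print(hsv[uv[1],uv[0]])
from plant import monitor
st=monitor.state();print(R.from_rotvec(st["orientation"]).as_matrix().round(3))
E
```

```text
thick [[ 0.46784993 -0.20079264  0.124     ]] 0.9039826
slim [[ 0.61602783 -0.17927265  0.124     ]] 0.9229561
slot mid [[0.52403572 0.07995586 0.09      ]] 0.9885972
(343, 198) [ 0.46805666 -0.20111081  0.12242483]
(331, 124) [ 0.61648574 -0.17954686  0.12245863]
(199, 155) [0.55723679 0.08499827 0.08936432]
(199, 182) [0.50177041 0.08364075 0.08789734]
[ 27  77 247]
[ 28  71 247]
[ 14 145 240]
[ 14 144 237]
[[ 0.913  0.409 -0.   ]
 [ 0.409 -0.913  0.001]
 [ 0.    -0.001 -1.   ]]
```

Emit:
apply_moves --motion '[[[0,40,-23,0,0.1],[0,85,-48,0,0.2],[0,128,-74,0,0.3],[0,170,-99,0,0.4],[0,215,-125,0,0.42],[0,258,-150,0,0.42],[0,300,-175,0,0.42],[0,345,-200,0,0.42],[0,345,-200,0,0.42],[0,345,-200,0,0.42]]]'

```text
t: 1.15
tcp_pos: [0.4683, -0.2004, 0.3036]
orientation: [-3.142, -0.006, 0.001]
wrist_force: [-0.9, -0.2, -0.5]
grip_width: 0.997
```

```bash
python3 - <<'E'
from h import *
from plant import monitor
st=monitor.state();print(st["t"],st["tcp_pos"],R.from_rotvec(st["orientation"]).as_matrix().round(4),st["joint_pos"])
grab("wrist","w1")
E
```

```text
1.15 [ 0.46834958 -0.20038777  0.30358211] [[ 1.0e+00  3.7e-03 -7.0e-04]
 [ 3.7e-03 -1.0e+00 -0.0e+00]
 [-7.0e-04 -0.0e+00 -1.0e+00]] [-6.41674994e-01 -1.23281363e-02  1.77794519e+00 -4.57204819e-04
  1.37657474e+00  9.25486109e-01]
```

View pics/w1.png

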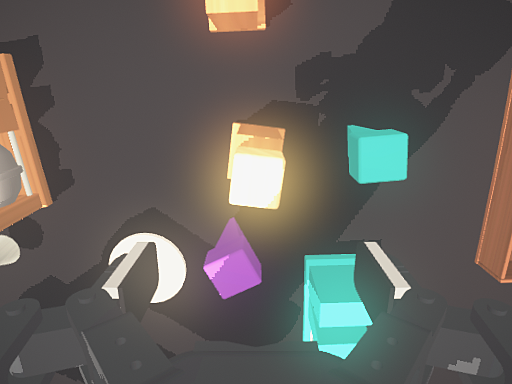

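```bash
python3 - <<'E'
from h import *
p,d,c=load("w1")
a=cv2.resize(p[110:220,215:300],(464,600),interpolation=cv2.INTER_CUBIC)
cv2.imwrite("pics/w1c.png",a[:,:,::-1])
for th in (215,230,245):
    m=(p.min(2)>0)&(p[:,:,0]>th)&(p[:,:,1]>th-25)
    m=m.astype(np.uint8); m[:110]=0;m[225:]=0;m[:,:215]=0;m[:,300:]=0
    cs,_=cv2.findContours(m,cv2.RETR_EXTERNAL,cv2.CHAIN_APPROX_NONE)
    k=max(cs,key=cv2.contourArea);print(th,cv2.contourArea(k),cv2.minAreaRect(k))
    e=cv2.approxPolyDP(cv2.convexHull(k),4,True)[:,0];print(e.tolist())
    print(onplane(e,*c,.124).round(4).tolist())
for uv in((257,178),(257,160),(257,200),(257,132)):print(p[uv[1],uv[0]],d[uv[1],uv[0]])
E
```

```text
215 3530.5 ((256.1036376953125, 166.06707763671875), (56.76181411743164, 81.38804626464844), 6.34019136428833)
[[233, 123], [281, 143], [285, 163], [276, 208], [229, 202]]
[[0.5136, -0.1834, 0.124], [0.4988, -0.2192, 0.124], [0.4835, -0.2226, 0.124], [0.447, -0.2165, 0.124], [0.4518, -0.1793, 0.124]]
230 3269.5 ((256.05108642578125, 166.02334594726562), (56.42704772949219, 81.28477478027344), 6.115502834320068)
[[233, 123], [281, 152], [284, 170], [276, 208], [229, 202]]
[[0.5136, -0.1834, 0.124], [0.492, -0.2194, 0.124], [0.478, -0.222, 0.124], [0.447, -0.2165, 0.124], [0.4518, -0.1793, 0.124]]
245 3177.5 ((256.04266357421875, 166.11585998535156), (56.20964813232422, 81.05675506591797), 6.340191841125488)
[[234, 123], [281, 152], [284, 169], [276, 208], [229, 202]]
[[0.5136, -0.1841, 0.124], [0.492, -0.2194, 0.124], [0.4788, -0.222, 0.124], [0.447, -0.2165, 0.124], [0.4518, -0.1793, 0.124]]
[247 247 246] 0.2587221
[247 247 247] 0.2547562
[247 247 246] 0.2638701
[218 161 107] 0.3130971
```

View pics/w1c.png

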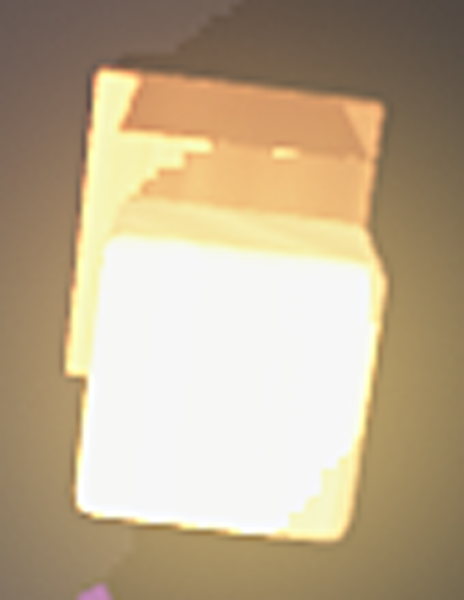

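```bash
python3 - <<'E'
from h import *
p,d,c=load("w1")
e=np.array([(107,237),(372,265),(350,540),(78,515)])/5.4545+[215-.4,110-.4]
P=onplane(e,*c,.124);print(P.round(4),P.mean(0))
x=(P[0]-P[3]+P[1]-P[2]);y=(P[0]-P[1]+P[3]-P[2])
print(np.linalg.norm(x)/2,np.linalg.norm(y)/2,np.degrees(np.arctan2(x[1],x[0])),np.degrees(np.arctan2(-y[0],y[1])))
pt,dt,ct=load("top0")
print(proj(P,*ct))
# two-view height with top: corner estimates from crop0 (scale 3.2)
f=np.array([(125,262),(188,265),(183,332),(118,330)])/3.2+[295-.35,105-.35]
print(f)
for a,b in zip(e,f):print(two(a,c,b,ct))
print(two(e.mean(0),c,f.mean(0),ct))
a=cv2.resize(pt[180:225,320:365],(540,540),interpolation=cv2.INTER_CUBIC)
cv2.imwrite("pics/t0c.png",a[:,:,::-1])
E
```

```text
[[ 0.491  -0.184   0.124 ]
 [ 0.4872 -0.2208  0.124 ]
 [ 0.4465 -0.2187  0.124 ]
 [ 0.4502 -0.1792  0.124 ]] [ 0.46872326 -0.20068927  0.124     ]
0.040973306586996314 0.03838831679632041 -4.822720106463812 -5.59632341845908
[[334.27762431 186.10753585]
 [353.03169818 188.27349387]
 [352.30559098 209.03328648]
 [332.07824022 206.92361655]]
[[333.7125 186.525 ]
 [353.4    187.4625]
 [351.8375 208.4   ]
 [331.525  207.775 ]]
(array([ 0.49056409, -0.18359881,  0.12088056]), np.float64(0.0004292044896250333))
(array([ 0.48816186, -0.22052407,  0.12856475]), np.float64(0.00010941636150786951))
(array([ 0.44733559, -0.21803127,  0.12577918]), np.float64(0.0012012936893161439))
(array([ 0.44885947, -0.17882462,  0.12025215]), np.float64(0.00013875451642819564))
(array([ 0.46885648, -0.20052188,  0.12254539]), np.float64(0.00037558154192653793))
```

View pics/t0c.png

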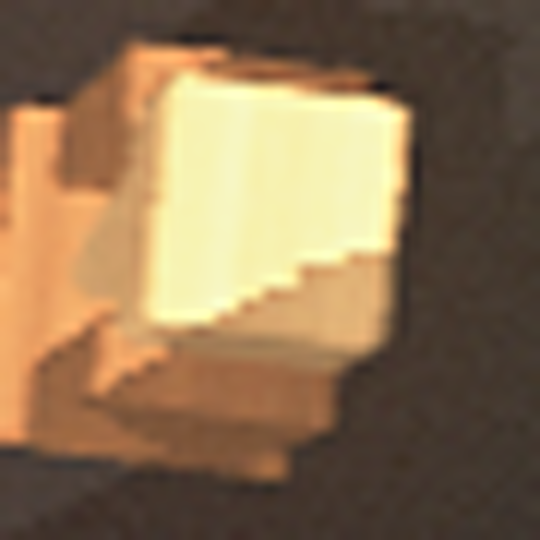

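Emit:
apply_moves --motion '[[[0.2,0,0,30,0.094],[0.2,0,0,65,0.094],[0.2,0,0,100,0.094],[0.2,0,0,125,0.094],[0.2,0,0,137,0.094],[0.2,0,0,137,0.094]]]'

```text
t: 1.8
tcp_pos: [0.4666, -0.2019, 0.1654]
orientation: [-3.136, 0.15, 0.005]
wrist_force: [0.1, -0.6, 0.1]
grip_width: 0.798
```

```bash
python3 - <<'E'
from h import *
from plant import monitor
st=monitor.state();print(st["t"],st["tcp_pos"],R.from_rotvec(st["orientation"]).as_matrix().round(4),st["wrist_force"])
grab("wrist","w2");grab("scene","s2")
E
```

```text
1.8 [ 0.46662216 -0.20192066  0.16535242] [[ 0.9955 -0.0952 -0.003 ]
 [-0.0952 -0.9955  0.002 ]
 [-0.0032 -0.0017 -1.    ]] [ 0.05517625 -0.62625361  0.09191808]
```

View pics/w2.png

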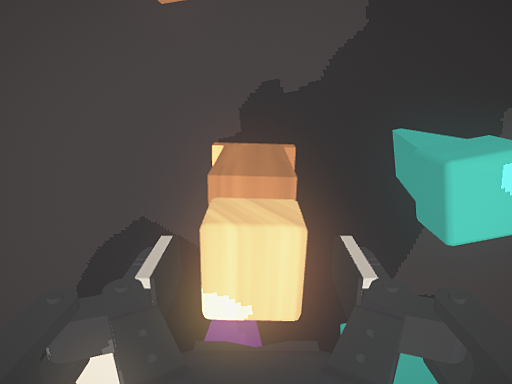

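View pics/s2.png

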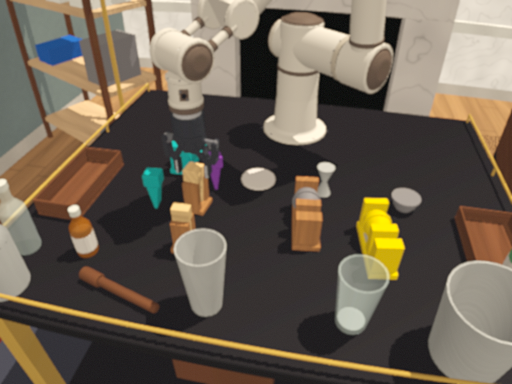

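Emit:
apply_moves --motion '[[[0.6,2,0,0,0],[0.8,2,0,0,0],[0.8,2,0,0,0],[0.8,2,0,0,0],[0.8,2,0,0,0],[0.8,2,0,0,0]]]' --grip_force 30

```text
t: 2.5
tcp_pos: [0.4711, -0.2022, 0.1686]
orientation: [3.136, -0.146, 0.004]
wrist_force: [0.1, -1.0, 6.4]
grip_width: 0.464
```

Emit:
apply_moves --motion '[[[0.8,0,0,-10,0],[0.8,0,0,-25,0],[0.8,0,0,-45,0],[0.8,0,0,-65,0],[0.8,0,0,-85,0],[0.8,0,0,-105,0],[0.8,0,0,-120,0],[0.8,0,0,-120,0],[0.8,0,0,-120,0]]]'

```text
t: 3.4
tcp_pos: [0.4699, -0.2013, 0.2867]
orientation: [-3.138, 0.146, 0.0]
wrist_force: [-0.3, 0.0, -1.8]
grip_width: 0.465
```

```bash
python3 - <<'E'
from h import *
from plant import monitor
st=monitor.state();print(st["t"],st["tcp_pos"],R.from_rotvec(st["orientation"]).as_matrix().round(4),st["wrist_force"])
grab("wrist","w3");grab("scene","s3");grab("top","t3")
a=cv2.imread("pics/w3.png");b=cv2.imread("pics/s3.png")[90:220,130:350];b=cv2.resize(b,(650,384))
cv2.imwrite("pics/m3.png",cv2.resize(np.hstack([a,b]),(800,264)))
E
```

```text
3.4 [ 0.4698872  -0.20133244  0.28670707] [[ 9.957e-01 -9.290e-02 -1.000e-04]
 [-9.290e-02 -9.957e-01  1.000e-04]
 [-2.000e-04 -1.000e-04 -1.000e+00]] [-0.25809593  0.00990844 -1.83929086]
```

View pics/m3.png

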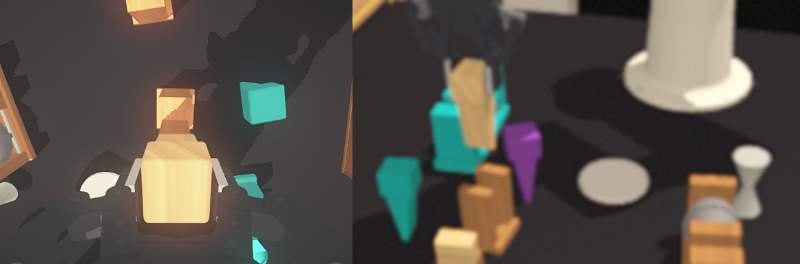

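View pics/t3.png

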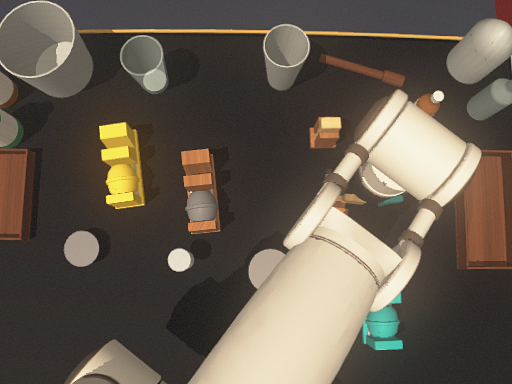

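```bash
python3 - <<'E'
from h import *
p,d,c=load("s3")
a=cv2.resize(p[95:205,140:230],(491,600),interpolation=cv2.INTER_CUBIC)
# draw expected wedge axes: origin below TCP
t=np.array([.4699,-.2013,.2867-.0755])
yaw=np.radians(-5.3);ux=np.array([np.cos(yaw),np.sin(yaw),0]);uy=np.array([-np.sin(yaw),np.cos(yaw),0]);uz=np.array([0,0,1.])
def seg(A,B,col):
    q=(proj(np.array([A,B]),*c)-[140,95]+.5)*600/110-.5
    cv2.line(a,tuple(int(v) for v in q[0]),tuple(int(v) for v in q[1]),col,1)
for sx in(-1,1):
  for sy in(-1,1):
    seg(t+sx*.015*ux+sy*.017*uy,t+sx*.003*ux+sy*.017*uy-.07*uz,(255,0,0))
    seg(t+sx*.021*ux+sy*.02*uy,t+sx*.021*ux+sy*.02*uy+.034*uz,(0,0,255))
cv2.imwrite("pics/s3c.png",a[:,:,::-1])
E
```

```text
(no output)
```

View pics/s3c.png

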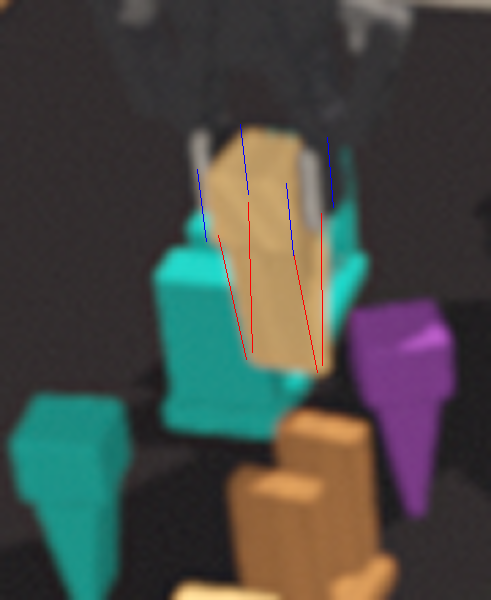

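```bash
python3 - <<'E'
from h import *
p,d,c=load("top0")
def g(l,z):
    return onplane(np.array(l)/5.4545+[165-.4,135-.4],*c,z)
post=g([(88,90),(237,74),(245,150),(97,166)],.09);jaw=g([(100,225),(250,208),(258,268),(107,285)],.09)
end=g([(125,480),(277,465)],.09)
print(post.round(4),jaw.round(4),end.round(4))
m1=(post[2]+post[3])/2;m2=(jaw[0]+jaw[1])/2;print("mouth",m1,m2,np.linalg.norm(m1-m2))
xa=np.r_[post[3]-post[0],post[2]-post[1],jaw[3]-jaw[0]].reshape(3,3);print(np.degrees(np.arctan2(xa[:,1],xa[:,0])))
for a,b in((post[0],post[1]),(post[3],post[2]),(jaw[0],jaw[1]),(jaw[3],jaw[2])):
    v=b-a;print(np.linalg.norm(v),np.degrees(np.arctan2(v[0],-v[1])))
u=m2-m1  # long axis: mid post to mid jaw far edge
w=(jaw[2]+jaw[3])/2-(post[0]+post[1])/2;print("axis",np.degrees(np.arctan2(w[1],w[0])),np.linalg.norm(w))
ps,ds,cs=load("scene0")
# scene crop1 right: scale 6.316 , offset (280,165); shown x minus 436
def s(l):return (np.array(l,float)-[436,0])/6.316+[280-.42,165-.42]
fp=s([(537,290),(705,297),(705,353),(537,350)])   # post top: near mould L,R ; far R,L
print(onplane(fp,*cs,.09))
# match: scene left = -y ; scene near camera = +x
tp=np.array([(97,166),(245,150),(88,90),(237,74)])/5.4545+[164.6,134.6]
for i,(a,b) in enumerate(((tp[0],fp[1]),(tp[1],fp[0]),(tp[2],fp[2]),(tp[3],fp[3]))):
    print(two(a,c,b,cs))
E
```

```text
[[0.5648 0.1225 0.09  ]
 [0.5715 0.0668 0.09  ]
 [0.5426 0.0631 0.09  ]
 [0.5359 0.1182 0.09  ]] [[0.5137 0.1163 0.09  ]
 [0.5207 0.0607 0.09  ]
 [0.4982 0.0573 0.09  ]
 [0.4912 0.113  0.09  ]] [[0.4191 0.1043 0.09  ]
 [0.4253 0.0487 0.09  ]]
mouth [0.53926638 0.09064644 0.09      ] [0.51717463 0.08853547 0.09      ] 0.02219237530180186
[-171.47330351 -172.69831264 -171.64090991]
0.056053047098981554 6.8511211422247955
0.055427740280704386 6.895603031932306
0.05601888261731918 7.19713420815901
0.05620082861313176 7.1548749969374015
axis -172.61417749171167 0.07412147601121624
[[0.54156911 0.06259362 0.09      ]
 [0.53330997 0.12196658 0.09      ]
 [0.56333135 0.12395655 0.09      ]
 [0.57346592 0.06638806 0.09      ]]
(array([0.53553108, 0.11994776, 0.09145972]), np.float64(0.00398250035719164))
(array([0.54245282, 0.06285504, 0.09078317]), np.float64(0.00041630372246705545))
(array([0.5645883 , 0.12314383, 0.09093669]), np.float64(0.001575397873792725))
(array([0.57188944, 0.06663239, 0.08865518]), np.float64(0.000672626905549836))
```

```bash
python3 - <<'E'
from h import *
p,d,c=load("w3")
a=cv2.resize(p[180:340,190:330],(525,600),interpolation=cv2.INTER_CUBIC)
cv2.imwrite("pics/w3c.png",a[:,:,::-1])
E
```

```text
(no output)
```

View pics/w3c.png

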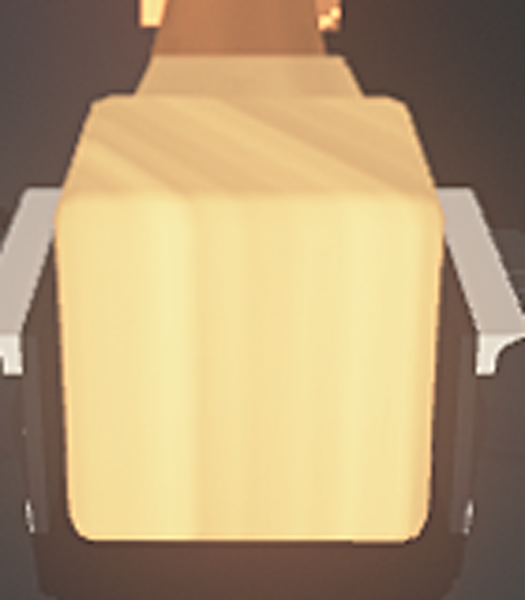

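```bash
python3 - <<'E'
from h import *
p,d,c=load("w3")
e=np.array([(57,198),(441,198),(428,541),(70,541)])/3.75+[190-.4,180-.4]
tcp=np.array([.46989,-.20133]);y=np.array([.9957,-.0929]);yy=np.array([-.0929,-.9957])
for z in (.238,.242,.246):
    P=onplane(e,*c,z)[:,:2]-tcp
    print(z,(np.c_[P@y,P@yy]*1000).round(1).tolist(),np.linalg.norm(P[0]-P[1]),(P.mean(0)@y*1000).round(2))
E
```

```text
0.238 [[16.6, -19.7], [16.6, 20.2], [-26.2, 20.7], [-26.2, -20.2]] 0.03982592128038195 -4.79
0.242 [[18.4, -19.0], [18.4, 19.5], [-23.0, 20.0], [-23.0, -19.5]] 0.038498352407194646 -2.27
0.246 [[20.2, -18.3], [20.2, 18.8], [-19.7, 19.4], [-19.7, -18.8]] 0.03717078353400733 0.25
```

Emit:
apply_moves --motion '[[[0.8,4,-30,0,-0.03],[0.8,8,-70,0,-0.07],[0.8,12,-110,0,-0.11],[0.8,17,-150,0,-0.15],[0.8,21,-190,0,-0.19],[0.8,25,-230,0,-0.218],[0.8,30,-265,0,-0.218],[0.8,33,-296,0,-0.218],[0.8,33,-296,0,-0.218],[0.8,33,-296,0,-0.218]]]'

```text
t: 4.55
tcp_pos: [0.53, 0.0904, 0.2859]
orientation: [3.135, 0.198, -0.003]
wrist_force: [-0.2, -1.3, -1.7]
grip_width: 0.463
```

```bash
python3 - <<'E'
from h import *
from plant import monitor
st=monitor.state();print(st["t"],st["tcp_pos"],R.from_rotvec(st["orientation"]).as_matrix().round(4),st["wrist_force"],st["joint_pos"])
print(totool(np.array([.5305,.0899,.2867])-st["tcp_pos"],st))
grab("wrist","w4");grab("scene","s4")
a=cv2.imread("pics/w4.png");b=cv2.imread("pics/s4.png")[110:270,240:400];b=cv2.resize(b,(384,384))
cv2.imwrite("pics/m4.png",cv2.resize(np.hstack([a,b]),(800,343)))
E
```

```text
4.55 [0.53002462 0.09036988 0.28591847] [[ 9.92e-01  1.26e-01 -1.90e-03]
 [ 1.26e-01 -9.92e-01 -4.00e-04]
 [-1.90e-03  2.00e-04 -1.00e+00]] [-0.17925032 -1.25428957 -1.67837659] [-5.57731567e-02  7.71894230e-02  1.72168469e+00 -5.50165171e-04
  1.34455904e+00  1.38885203e+00]
[ 0.41091617  0.52616822 -0.78220891]
```

View pics/m4.png

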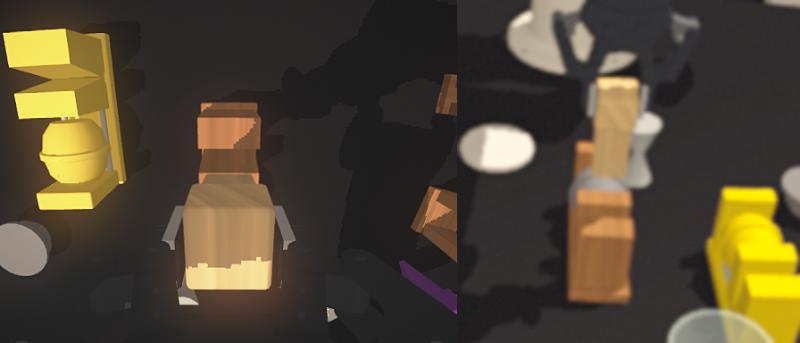

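Emit:
apply_moves --motion '[[[0.8,0,0,20,0],[0.8,0,0,40,0],[0.8,0,0,52,0],[0.8,0,0,64,0],[0.8,0,0,76,0],[0.8,0,0,76,0],[0.8,0,0,76,0]]]'

```text
t: 5.35
tcp_pos: [0.5306, 0.09, 0.2111]
orientation: [3.135, 0.196, 0.0]
wrist_force: [1.1, -0.2, -1.1]
grip_width: 0.463
```

```bash
python3 - <<'E'
from h import *
from plant import monitor
st=monitor.state();print(st["t"],st["tcp_pos"],st["wrist_force"],st["moment"])
print(totool(np.array([.5305,.0899,.2099])-st["tcp_pos"],st))
grab("wrist","w5");grab("scene","s5")
a=cv2.imread("pics/w5.png");b=cv2.imread("pics/s5.png")[130:260,260:390];b=cv2.resize(b,(384,384))
cv2.imwrite("pics/m5.png",cv2.resize(np.hstack([a,b]),(800,343)))
E
```

```text
5.35 [0.5306269  0.09001723 0.21110387] [ 1.09117533 -0.23502807 -1.10689319] [-0.02945057  0.02922857 -0.00580063]
[-0.14071694  0.10046955  1.20385177]
```

View pics/m5.png

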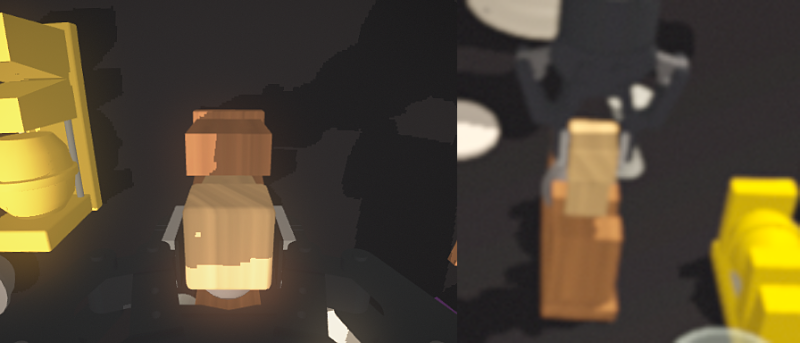

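Emit:
apply_moves --motion '[[[0.8,0,0,5,0],[0.8,0,0,10,0],[0.8,0,0,14,0],[0.8,0,0,17,0],[0.8,0,0,19,0],[0.8,0,0,19,0]]]'

```text
t: 6.05
tcp_pos: [0.5303, 0.0901, 0.1915]
orientation: [-3.135, -0.196, 0.001]
wrist_force: [0.3, -0.4, -1.1]
grip_width: 0.464
```

Emit:
apply_moves --motion '[[[0.8,0,0,1,0],[0.8,0,0,2,0],[0.8,0,0,3,0],[0.8,0,0,3,0],[0.8,0,0,3,0]]]'

```text
t: 6.55
tcp_pos: [0.5301, 0.0901, 0.1888]
orientation: [3.135, 0.196, -0.002]
wrist_force: [-4.7, -0.8, 2.2]
grip_width: 0.465
```

Emit:
apply_moves --motion '[[[0.8,-1,0,0,0],[0.8,-1,0,1,0],[0.8,-1,0,1,0],[0.8,-1,0,1,0]]]'

```text
t: 6.95
tcp_pos: [0.5297, 0.09, 0.1879]
orientation: [-3.135, -0.196, -0.001]
wrist_force: [-1.8, 0.1, 0.8]
grip_width: 0.463
```

Emit:
apply_moves --motion '[[[0.45,0,0,0,0],[0.3,0,0,0,0],[0.2,0,0,0,0],[0.2,0,0,0,0],[0.2,0,0,0,0]]]'

```text
t: 7.45
tcp_pos: [0.5295, 0.09, 0.1879]
orientation: [-3.135, -0.196, -0.0]
wrist_force: [0.6, 0.8, 0.2]
grip_width: 0.8
```

```bash
python3 - <<'E'
from h import *
from plant import monitor
st=monitor.state();print(st["t"],st["tcp_pos"],st["wrist_force"],st["moment"])
grab("wrist","w6");grab("scene","s6")
a=cv2.imread("pics/w6.png");b=cv2.imread("pics/s6.png")[130:260,260:390];b=cv2.resize(b,(384,384))
cv2.imwrite("pics/m6.png",cv2.resize(np.hstack([a,b]),(800,343)))
E
```

```text
7.45 [0.52951289 0.08999805 0.18789537] [0.57685748 0.8111407  0.20868633] [0.01265277 0.06128229 0.03564594]
```

View pics/m6.png

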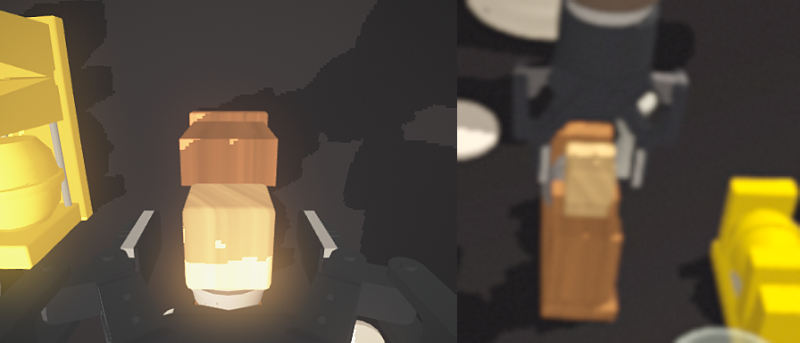

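Emit:
apply_moves --motion '[[[0.2,0,0,-15,0],[0.2,0,0,-40,0],[0.2,0,0,-70,0],[0.5,0,0,-85,0],[1,0,0,-85,0],[1,0,0,-85,0],[1,0,0,-85,0],[1,0,0,-85,0],[1,0,0,-85,0]]]'

```text
t: 8.45
tcp_pos: [0.529, 0.09, 0.2718]
orientation: [-3.135, -0.196, 0.003]
wrist_force: [0.1, 0.2, -0.3]
grip_width: 0.002
```

```bash
python3 - <<'E'
from h import *
from plant import monitor
st=monitor.state();print(st["t"],st["tcp_pos"],st["wrist_force"],R.from_rotvec(st["orientation"]).as_matrix().round(4),st["grip_width"])
grab("wrist","w7");grab("scene","s7")
a=cv2.imread("pics/w7.png");b=cv2.imread("pics/s7.png")[130:260,260:390];b=cv2.resize(b,(384,384),interpolation=cv2.INTER_CUBIC)
cv2.imwrite("pics/m7.png",cv2.resize(np.hstack([a,b]),(800,343)))
E
```

```text
8.45 [0.5290261  0.08998288 0.27178717] [ 0.07754796  0.22202705 -0.32233534] [[ 9.922e-01  1.244e-01 -2.000e-03]
 [ 1.244e-01 -9.922e-01  1.000e-04]
 [-2.000e-03 -4.000e-04 -1.000e+00]] 0.002429834827299858
```

View pics/m7.png

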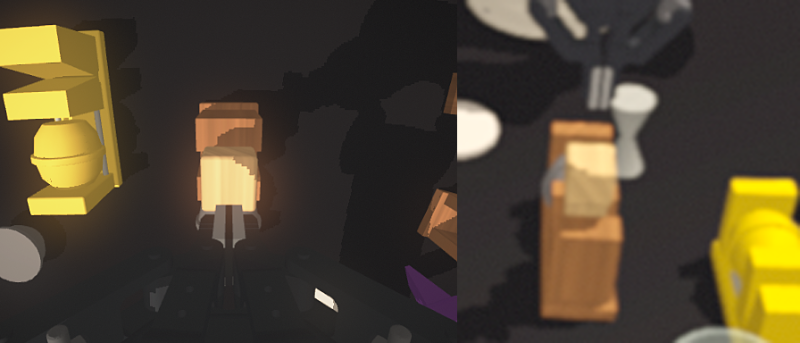

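Emit:
apply_moves --motion '[[[1,-2.5,0,15,0],[1,-2.5,0,35,0],[1,-2.5,0,48,0],[1,-2.5,0,53,0],[1,-2.5,0,56,0],[1,-2.5,0,58,0],[1,-2.5,0,60,0],[1,-2.5,0,62,0],[1,-2.5,0,64,0],[1,-2.5,0,64,0]]]'

```text
t: 9.55
tcp_pos: [0.527, 0.0897, 0.2088]
orientation: [-3.135, -0.196, -0.0]
wrist_force: [0.3, 0.0, -0.4]
grip_width: -0.001
```

Emit:
apply_moves --motion '[[[1,0,0,1,0],[1,0,0,2,0],[1,0,0,3,0],[1,0,0,4,0],[1,0,0,5,0],[1,0,0,6,0],[1,0,0,6,0]]]'

```text
t: 10.25
tcp_pos: [0.527, 0.0897, 0.2027]
orientation: [-3.135, -0.196, -0.0]
wrist_force: [-0.9, -0.6, 0.3]
grip_width: -0.0
```

```bash
python3 - <<'E'
from h import *
from plant import monitor
st=monitor.state();print(st["t"],st["tcp_pos"],st["wrist_force"])
grab("wrist","w8");grab("scene","s8")
a=cv2.imread("pics/w8.png");b=cv2.imread("pics/s8.png")[130:260,260:390];b=cv2.resize(b,(384,384),interpolation=cv2.INTER_CUBIC)
cv2.imwrite("pics/m8.png",cv2.resize(np.hstack([a,b]),(800,343)))
E
```

```text
10.25 [0.52696686 0.08966755 0.20271165] [-0.93409318 -0.57470138  0.3436392 ]
```

View pics/m8.png

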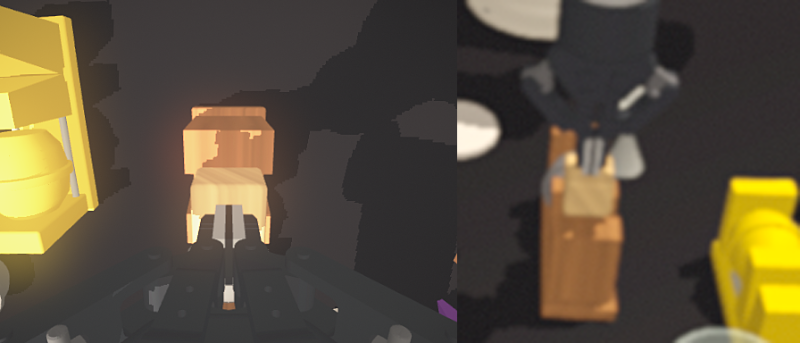

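Emit:
apply_moves --motion '[[[1,0,0,1,0],[1,0,0,2,0],[1,0,0,3,0],[1,0,0,4,0],[1,0,0,4,0]]]'

```text
t: 10.85
tcp_pos: [0.5268, 0.0896, 0.1988]
orientation: [3.135, 0.196, -0.001]
wrist_force: [-3.0, -0.9, 4.7]
grip_width: -0.002
```

```bash
python3 - <<'E'
from h import *
from plant import monitor
st=monitor.state();print(st["t"],st["tcp_pos"],st["wrist_force"])
grab("wrist","w9");grab("scene","s9")
for t in("w8","w9"):
    p,d,c=load(t);a=cv2.resize(p[150:300,180:330],(400,400),interpolation=cv2.INTER_CUBIC);cv2.imwrite(f"pics/{t}c.png",a[:,:,::-1])
cv2.imwrite("pics/m9.png",np.hstack([cv2.imread("pics/w8c.png"),cv2.imread("pics/w9c.png")]))
a=[cv2.resize(load(t)[0][150:250,275:350],(263,350),interpolation=cv2.INTER_CUBIC)[:,:,::-1] for t in("s7","s8","s9")]
cv2.imwrite("pics/m9s.png",np.hstack(a))
# depth of head top from scene/top depth 
for t in("s7","s8","s9"):
    p,d,c=load(t)
    q=proj([[.525,.0735,.14]],*c)[0];print(t,q)
E
```

```text
10.85 [0.52677322 0.08964406 0.19881122] [-2.98696018 -0.94320928  4.73968512]
s7 [302.89746645 189.11530044]
s8 [302.89746645 189.11530044]
s9 [302.89746645 189.11530044]
```

View pics/m9.png

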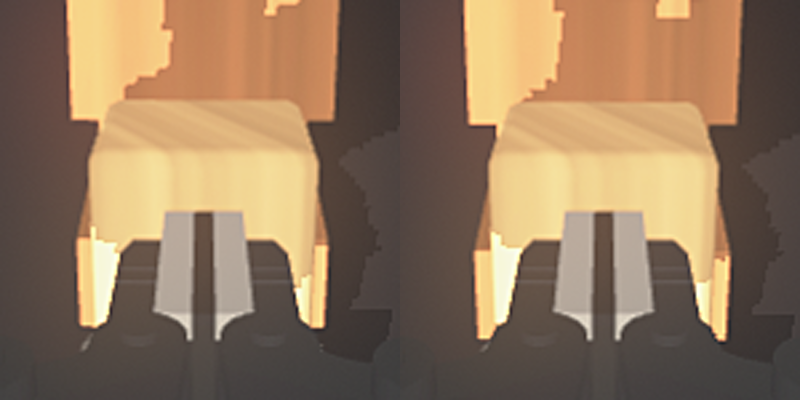

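View pics/m9s.png

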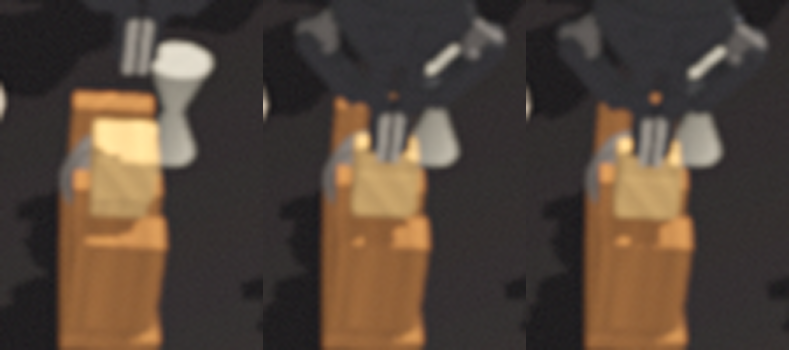

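```bash
python3 - <<'E'
from h import *
a=[]
p,d,c=load("w7");a.append(cv2.resize(p[105:255,215:305],(360,600),interpolation=cv2.INTER_CUBIC))
p,d,c=load("s7");a.append(cv2.resize(p[165:255,280:340],(400,600),interpolation=cv2.INTER_CUBIC))
cv2.imwrite("pics/m10.png",np.hstack(a)[:,:,::-1])
E
```

```text
(no output)
```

View pics/m10.png

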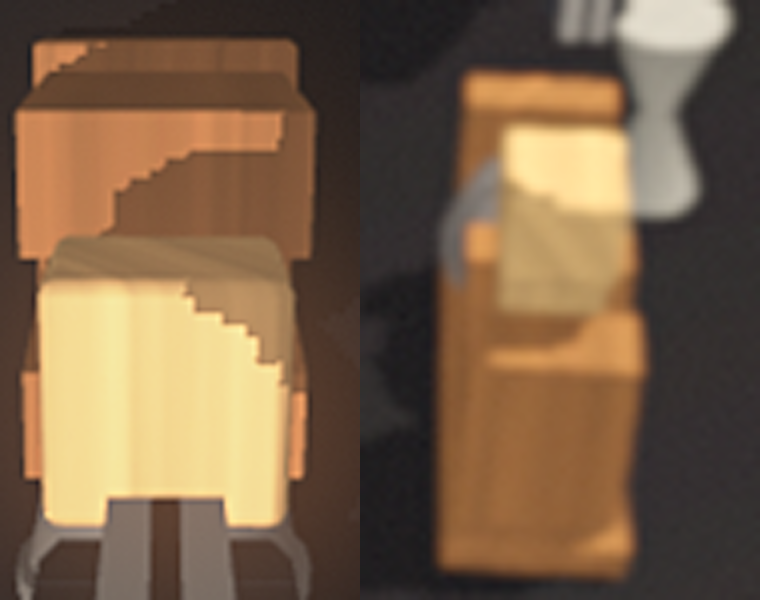

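```bash
python3 - <<'E'
from h import *
p,d,cw=load("w7");p2,d2,cs=load("s7")
W=lambda x,y:(np.array([x,y])/4+[214.6,104.6]);S=lambda x,y:((np.array([x-360,y]))/6.667+[279.6,164.6])
print(two(W(43,525),cw,S(628,127),cs));print(two(W(290,525),cw,S(505,127),cs))
e=np.array([W(42,285),W(293,285),W(290,525),W(43,525)])
for z in(.126,.13,.134,.138,.142):
    P=onplane(e,*cw,z);print(z,np.linalg.norm(P[0]-P[1]),np.linalg.norm(P[2]-P[3]),np.linalg.norm(P[0]-P[3]),P.mean(0))
for uv in((250,180),(255,190),(240,215)):
    o,dd=ray(uv,*cw);print((o+dd*d[uv[1],uv[0]]))
E
```

```text
(array([0.50612535, 0.10781338, 0.14659438]), np.float64(0.0019528939133238662))
(array([0.50970148, 0.06770204, 0.14321818]), np.float64(0.0010291201041426248))
0.126 0.041891412815294626 0.043564000126788335 0.04376495866848883 [0.52085409 0.08872618 0.126     ]
0.13 0.04111907734991903 0.042760827828448894 0.042958081376729705 [0.52230195 0.08891178 0.13      ]
0.134 0.040346741884543444 0.041957655530109494 0.04215120408497047 [0.5237498  0.08909738 0.134     ]
0.138 0.039574406419167846 0.04115448323177007 0.041344326793211345 [0.52519766 0.08928297 0.138     ]
0.142 0.03880207095379227 0.04035131093343065 0.040537449501452105 [0.52664552 0.08946857 0.142     ]
[[0.54449985 0.0956303  0.14519803]]
[[0.53813092 0.09176154 0.14386346]]
[[0.52068645 0.09914002 0.14441946]]
```

```bash
python3 - <<'E'
from h import *
for t in("w7","w8","w9"):
    p,d,c=load(t);v,u=np.mgrid[0:384,0:512];o,dd=ray(np.c_[u.ravel(),v.ravel()],*c);P=(o+dd*d.ravel()[:,None]).reshape(384,512,3)
    m=(abs(P[...,0]-.532)<.01)&(abs(abs(P[...,1]-.0895)-.015)<.004)&(P[...,2]>.1)&(P[...,2]<.16)
    print(t,m.sum(),np.percentile(P[m][:,2],[10,50,90]) if m.sum() else 0)
E
```

```text
w7 752 [0.14353737 0.14440897 0.14530151]
w8 1337 [0.13031547 0.1312699  0.15113731]
w9 1398 [0.12657301 0.12759519 0.14976566]
```

Emit:
apply_moves --motion '[[[1,0,0,1,0],[1,0,0,2,0],[1,0,0,3,0],[1,0,0,4,0],[1,0,0,5,0],[1,0,0,6,0],[1,0,0,6,0],[1,0,0,6,0]]]'

```text
t: 11.75
tcp_pos: [0.5268, 0.0897, 0.1966]
orientation: [3.135, 0.197, -0.003]
wrist_force: [-17.3, 0.3, 29.4]
grip_width: -0.001
```

Emit:
apply_moves --motion '[[[1,0,0,3,0],[1,0,0,0,0],[1,0,0,-10,0],[1,0,0,-40,0],[1,0,0,-75,0],[1,0,0,-75,0],[1,0,0,-75,0]]]'

```text
t: 12.45
tcp_pos: [0.5276, 0.0897, 0.2684]
orientation: [3.135, 0.196, 0.004]
wrist_force: [0.4, 0.5, 0.1]
grip_width: 0.0
```

```bash
python3 - <<'E'
from h import *
from plant import monitor
st=monitor.state();print(st["t"],st["tcp_pos"],st["wrist_force"])
grab("wrist","w10");grab("scene","s10")
p,d,c=load("w10");v,u=np.mgrid[0:384,0:512];o,dd=ray(np.c_[u.ravel(),v.ravel()],*c);P=(o+dd*d.ravel()[:,None]).reshape(384,512,3)
for x0,x1 in((.515,.525),(.525,.535),(.535,.542)):
    m=(P[...,0]>x0)&(P[...,0]<x1)&(abs(P[...,1]-.0895)<.016)&(P[...,2]>.1)&(P[...,2]<.15)
    print(m.sum(),np.percentile(P[m][:,2],[10,50,90]) if m.sum() else 0)
m=(P[...,0]>.55)&(P[...,0]<.565)&(abs(P[...,1]-.093)<.02)&(P[...,2]>.07);print("post",np.percentile(P[m][:,2],[10,50,90]))
a=[cv2.resize(p[105:255,215:305],(360,600),interpolation=cv2.INTER_CUBIC)]
p,d,c=load("s10");a.append(cv2.resize(p[165:255,280:340],(400,600),interpolation=cv2.INTER_CUBIC))
cv2.imwrite("pics/m11.png",np.hstack(a)[:,:,::-1])
E
```

```text
12.45 [0.52759415 0.08967267 0.26838647] [0.44110077 0.48654931 0.0749338 ]
648 [0.12444658 0.12530949 0.12607462]
683 [0.12454035 0.12529959 0.12608802]
491 [0.1244174  0.12527543 0.12601969]
post [0.09052529 0.09136356 0.09230796]
```

View pics/m11.png

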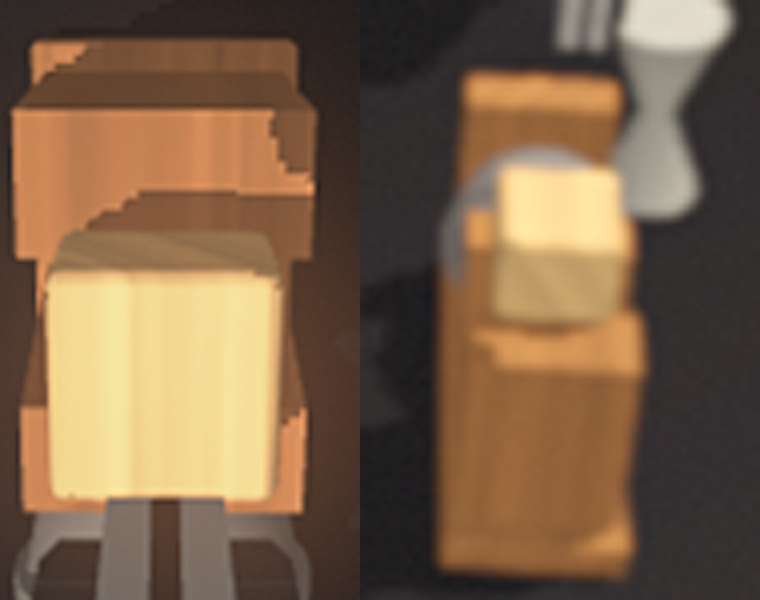

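```bash
python3 - <<'E'
from h import *
from plant import monitor,finish_job
grab("scene","s11"); print(monitor.state()["t"])
print(finish_job())
E
```

```text
12.6
the job is handed in; nothing more can be done
None
```

View pics/s11.png

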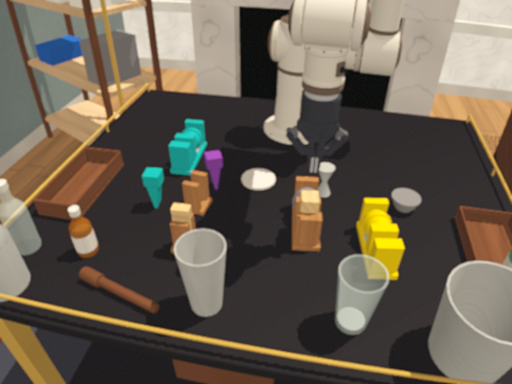

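The thick wedge is locked home in the oak press, and I handed the job in at 12.6 s. I lifted the wedge from its rest, stood it in the mouth about 20 mm proud and let go. I then pushed its head down with the closed fingertips until it stopped hard at 29 N.

**Last checks:**
- The head top is level and 34.0 mm above the post top, which matches the 34 mm head sitting fully down.
- The gripper is clear of the wedge, with about 70 mm of free space and no force at the wrist.
- The last scene picture shows the slim wedge still in its rest at pixel (182, 215), and the turquoise, purple and yellow look-alikes unmoved.

**What disagreed:**
- During the drive the readings between steps showed almost no force at first, so I did not see that the wedge had already begun to move. Depth readings then showed the head had dropped from 0.144 to 0.131 m.
- At the hard stop there was also a sideways force of about 17 N, which vanished once I backed off.
- The depth readings run about 1.3 mm high, on the post and the head alike, so I judged the seating by the difference between the two.

I did not tap the head a second time after it stopped.

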